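# Knock out the worn wheel bearing

## Robot

A 7-joint arm with a two-finger parallel gripper is mounted at the origin on the work surface. World frame = base frame: x ahead of the robot, y to its left, z up, the work surface at z = 0. Lengths are in m, angles in rad, forces in N, time in s.
With the tool pointing down it reaches from about 0.35 to 0.775 m from the base axis. Payload 3.1 kg.
Tool frame: the origin (TCP) lies on the centre line of the jaws, within the pads' length; the fingertips stand 17 mm ahead of it and the grasp point (between the pads) lies 2 mm behind it (arm.tip_extent is the distance from the TCP to the fingertips, in m); z points along the fingers, y is the line along which they close (so a half turn about z gives the same grasp; the last joint's range is limited). The gripper opens to 85 mm and grips with 20 to 120 N. Pads are 22 mm wide; open, the fingers measure 114 mm over their backs; the gripper's body (76 mm by 85 mm) begins 54 mm behind the grasp point. The pads swing forward as they close: fully open they stand 13 mm farther back than shut.
Start: joints at [-1.349, 0.311, 0.014, 1.512, -0.004, 1.319, -0.027], TCP at [0.143, 0.531, 0.248] pointing down, gripper open.
Joint ranges: [-2.7, 2.7], [-0.3, 1.91], [-1.27, 1.3], [0.12, 2.57], [-1.44, 4.58], [0.2, 2.03], [-3.05, 3.05]. Speed limits (rad/s): [2.79, 2.79, 3.14, 3.14, 3.14, 3.14, 3.14].

## Interface

Orientations are given as a unit quaternion [w, x, y, z].
In Python, from station import observe, optics, arm gives the robot as it stands.
- The arm moves only by the tool drive_tool, never from a script. Its argument "motion" is a list of rows, each a list of 7 numbers: the opening, from -1 (shut) to 1 (fully open), then the shift along the tool's x, y, z in mm, then the turn, a rotation vector about the tool's x, y, z in units of 6 degrees (1.0 is 6 degrees). In form: [[gripper, dx, dy, dz, rx, ry, rz], ...]. A call has 1 to 12 rows; each row is the pose to reach, as a shift and turn from the pose commanded when the call began, along the tool's axes at that moment; what a row does not reach only later rows make up. A row lasts 1/8 s, in which the tool goes at most 62.5 mm and 10.7 degrees, less where a joint would pass 70% of its speed; a pose out of reach is approached as far as the arm can. A call with a gripper value outside its range is refused whole. The fingers move at their own pace and stop on an object; "grip_force" is the grip in N (left out, the last holds). Time passes only in rows, so rows that repeat a pose let the fingers close. It gives the time, the measured TCP pose, the force, the opening and the grip force at its end, in the units of the state.
- observe(): the state, without advancing time (a new reading comes with each control period).
- optics.camera(name): name is "side" or "top"; returns the picture (384x512x3 uint8, red, green, blue); there is no depth.
- optics.get_calibration(name): a dict with "camera_matrix" (3x3 intrinsics, pixels), "k1" (the pictures are not rectified: a ray, as slopes to the right and down, at radius r is drawn at 1 + k1 r^2 times it, then the intrinsics apply), "R" (3x3) and "t" (3): a world point X has camera coordinates R X + t. Camera axes: x right, y down, z forward; pixel columns grow to the right and rows downward; lengths in m; the calibration is good to about 2 mm. A picture is of the moment at which its call begins. get_calibration takes no time and is no camera call.
- arm.close_job(): hands the job in; it is judged then, once.
The state is a dict: "clock": time; "qpos": joint angles; "qd": joint speeds; "tau": joint torques, N m; "tcp_pos": TCP position; "orientation": TCP orientation; "force": force on the tool from outside, world axes, zero at the start; "torque": the same for the moment, N m; "width": finger opening in m; "grip_force": force on a finger pad.
Only numpy, scipy, OpenCV 4.12 (cv2) and the standard library are available. Lean on these libraries where they do the work, as an engineer would, in place of code of your own. Each camera call takes 0.05 s, during which the arm holds its last target. There are 200 camera calls.

## Task

Press the red-padded ejector lever of the blue knock-out stand down to its stop so that the worn bearing with the red seal rises out of its sloping pocket, then draw the bearing out and set it down upright, without dropping it, in the green parts tray. Leave the other loose things on the bench where they are.

Things in the scene. Friction and masses are not known exactly. Their poses are not given: they have to be found in the camera images.
- stand: Blue knock-out stand, fixed: base 210 x 220 x 12 mm with an aluminium pocket block (90 x 90 x 50 mm), its top face sloping 35 degrees down to -x, the robot's side. Origin on the bench, straight below the pocket mouth's centre; z up. The pocket's axis leans 35 degrees from vertical: outward is (-0.574, 0, 0.819) in this frame. Approach along it, jaws closing along y.
- pocket_mouth (a point): Centre of the mouth of the round pocket (41.6 mm diameter, 37 mm deep) in the sloping face, 110 mm above the bench; axes as the stand's. Around it the face is flat for 45 mm each way.
- guard_bar (a point): Middle of a round steel bar, 16 mm diameter, along the stand's y (-78 to +78 mm), 3 mm to +x of the pocket mouth's centre and 243 mm above the bench; its two legs stand at x = +85 mm, y = +-78 mm. It is in the way of a tool pointing straight down at the pocket; one tilted along the pocket's axis passes on its -x side.
- lever_arm (a joint): Ejector lever angle, rad: 0 raised (every start), 0.42 fully down at its stop. A plunger under the bearing rises evenly with it, 24 mm in all. Stiff friction, no spring: about 8 N at the pad moves it, it stays where left and carries the bearing; pushing hard on the raised bearing would drive it back.
- lever_pad (a point): Centre of the upper face of the lever's red pad (40 x 40 x 10 mm), to be pressed down. The lever runs along the stand's x on its -y side: pivot at (10, -90, 60) mm in the stand's frame, arm 120 mm towards -x. The pad starts at about (-101, -90, 106) mm, its outer end 20 degrees up, and ends about 49 mm lower, 4 degrees down.
- bearing: Worn bearing: steel cylinder, 40 mm diameter, 36 mm long, about 0.24 kg, red seal ring on its outer end. Origin at the centre of its inner (lower) end, z along its axis to the red end. At first it sits in the pocket, red end 1 mm below the face; with the lever at its stop it stands 23 mm out of the face, 13 mm still inside (1.6 mm play on the diameter).
- green_tray: Green parts tray, empty, fixed to the bench: 130 (x) x 110 (y) x 15 mm high, walls 3 mm, floor 3 mm thick. Origin at the centre of its underside, z up.
- red_tray: Red parts tray of the same size with old nuts in it, fixed; not for the bearing. It may stand on either side, the green one on the other. Origin at the centre of its underside.
- new_bearing: New bearing with a blue seal, same size as the worn one, standing upright on the bench; leave it. Origin at the centre of its underside.
- wrench: Steel wrench, 170 mm, lying on the bench; leave it.
- screwdriver: Screwdriver, 170 mm, lying on the bench; leave it.
- socket: Wrench socket, 26 mm diameter, 40 mm high, standing; leave it. Origin at the centre of its underside.
- grease_can: Grease can, 54 mm diameter, 150 mm high, standing; leave it. Origin at the centre of its underside.
- headlamp: Scooter headlamp, 90 x 150 x 54 mm, lying; leave it. Origin at the centre of its underside.

How it is judged:
On the way, in this order (a step that is already met when the one before it is completed fails the run):
1. the lever is down at its stop (0.39 rad or more) with the bearing raised at least 19 mm on its pocket axis (value of joint lever_arm above 0.39 rad and distance of bearing from where it was at the start of the episode above 0.019 m and horizontal distance between bearing and pocket_mouth below 0.03 m), for 0.2 s.
2. the bearing is held in the fingers, clear of the pocket (distance between bearing and pocket_mouth above 0.04 m and contact force between the fingers and bearing above 1 N), for 0.1 s.
At the end, for the whole second after the job is handed in: The worn bearing stands upright (within 0.1 rad, red end up) on the floor of the green tray (underside within 3.5 mm of the floor, inside its walls), released and at rest (x of bearing in the frame of green_tray between -0.046 and 0.046 m and y of bearing in the frame of green_tray between -0.036 and 0.036 m and z of bearing in the frame of green_tray between 0 and 0.0065 m and angle between bearing's own z axis and vertical below 0.1 rad and linear speed of bearing below 0.02 m/s and angular speed of bearing below 0.2 rad/s and contact force between bearing and the fingers below 0.05 N); the robot touches nothing.
It fails at once if another loose thing is moved by more than 30 mm (distance of any of new_bearing, wrench, screwdriver, socket, grease_can, headlamp from where it was at the start of the episode above 0.03 m).
It fails at once if the bearing is dropped: it falls freely faster than 0.6 m/s out of the fingers (linear speed of bearing above 0.6 m/s and contact force between the fingers and bearing below 0.05 N).
It also fails if it takes over 58 s, if anything falls off the work surface, if the arm or the gripper's body presses on something with over 40 N, if the wrist force passes 120 N, or if a joint passes its speed limit or range.

## Working session

There is one attempt and no reset: what is moved stays moved. The work goes in short steps, Python scripts to look and compute and a tool call to move; the robot and the scene stay as the last step left them, time stands still between calls to the robot, and variables do not carry over. Pictures are saved under pics/ and viewed, at most 10 in all, crops included, and the job is handed in when it is done.

Besides the shell and the picture viewer there is one more tool, called after ">>>" as name(argument=value, ...) on one line, values as JSON. drive_tool: Moves the arm, as the interface text tells. Its arguments: {"type":"object","properties":{"motion":{"type":"array","items":{"type":"array","items":{"type":"number"}}},"grip_force":{"type":"number"}},"required":["motion"]}

```bash
mkdir -p pics; ls
python3 - <<'E'
from station import observe, optics, arm
import cv2
for n in ("side","top"):
    cv2.imwrite(f"pics/{n}0.png", optics.camera(n)[:,:,::-1])
    c=optics.get_calibration(n); print(n,c)
print(observe())
E
```

```text
pics
side {'camera_matrix': array([[368.84456766,   0.        , 258.74371457],
       [  0.        , 368.84456766, 196.95266414],
       [  0.        ,   0.        ,   1.        ]]), 'k1': -0.00198837829218292, 'R': array([[ 0.89978741, -0.43620049, -0.0105714 ],
       [-0.32825057, -0.66075066, -0.67502602],
       [ 0.28746162,  0.61084998, -0.73771818]]), 't': array([-0.51430886,  0.29493277,  0.97714012])}
top {'camera_matrix': array([[405.05206276,   0.        , 259.45594295],
       [  0.        , 405.05206276, 189.80567903],
       [  0.        ,   0.        ,   1.        ]]), 'k1': -0.1349944251422614, 'R': array([[ 0.02281481, -0.99973736, -0.002169  ],
       [-0.99545445, -0.0225163 , -0.09253893],
       [ 0.09246579,  0.0042704 , -0.9957067 ]]), 't': array([-0.00276196,  0.57707254,  1.46757784])}
{'clock': 0.1, 'qpos': array([-1.34869166,  0.31164369,  0.01400821,  1.51287223, -0.0043999 ,
        1.31923003, -0.02715402]), 'qd': array([ 9.14577619e-05, -8.30828561e-04, -7.56077115e-04, -3.56230794e-03,
       -3.13713006e-04, -2.07047006e-03,  2.56530527e-03]), 'tau': array([ 7.91002112e-04, -3.80853152e+01,  1.46753951e-01, -2.31244057e+01,
        1.22897245e-02,  8.03715549e-03,  1.40555940e-05]), 'tcp_pos': array([0.14324772, 0.53037948, 0.2473407 ]), 'orientation': array([-9.29655666e-05,  1.31466511e-01,  9.91320044e-01, -1.05720772e-03]), 'force': array([-1.30454031,  0.029396  , -0.35450576]), 'torque': array([-0.01652879,  0.01877999, -0.01169863]), 'grip_force': 0.0, 'width': 0.08553572786345483}
```

View pics/top0.png

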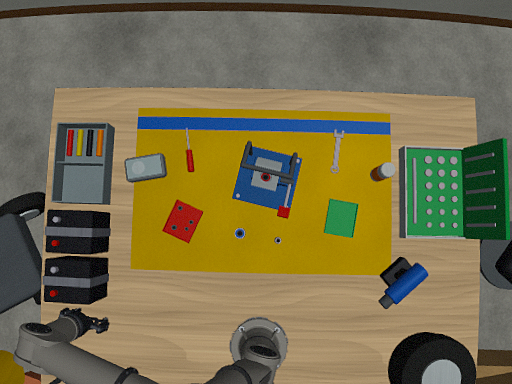

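View pics/side0.png

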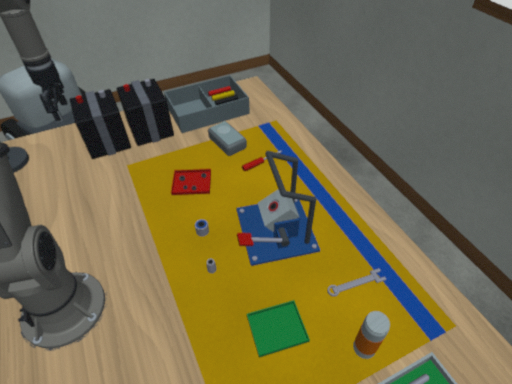

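Run:
```python
import cv2,numpy as np
t=cv2.imread("pics/top0.png")[130:245,222:367]; s=cv2.imread("pics/side0.png")[140:365,160:330]
cv2.imwrite("pics/tc.png",cv2.resize(t,None,fx=5,fy=5,interpolation=cv2.INTER_CUBIC))
s=s[:130]
cv2.imwrite("pics/sc.png",cv2.resize(s,None,fx=4.5,fy=4.5,interpolation=cv2.INTER_CUBIC))
```

```text
(no output)
```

View pics/tc.png

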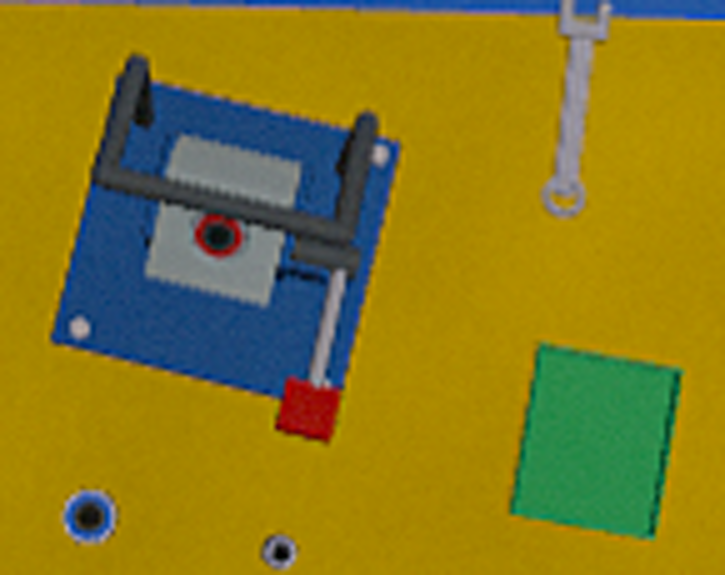

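View pics/sc.png

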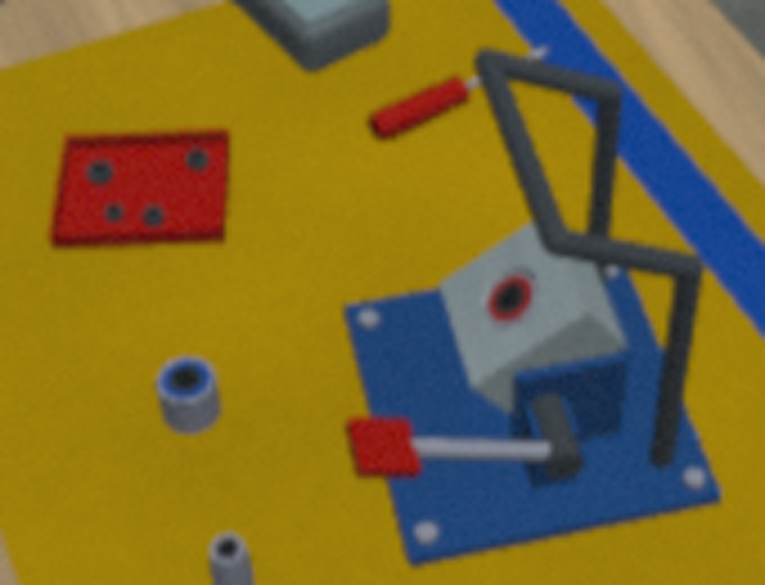

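```bash
cat > h.py <<'E'
import numpy as np, cv2
from scipy.optimize import least_squares
from scipy.spatial.transform import Rotation as Ro
from station import optics
C={n:optics.get_calibration(n) for n in("side","top")}
def proj(n,X):
    c=C[n];p=np.atleast_2d(X)@c["R"].T+c["t"];s=p[:,:2]/p[:,2:]
    s=s*(1+c["k1"]*(s**2).sum(1,keepdims=True));K=c["camera_matrix"]
    return s*K[0,0]+K[:2,2]
def T(p,P): # p=x,y,yaw
    return np.atleast_2d(P)@Ro.from_euler('z',p[2]).as_matrix().T+[p[0],p[1],0]
def unc(n,q):
    q=np.array(q,float)
    return (q+.5)/5-.5+[222,130] if n=="top" else (q+.5)/4.5-.5+[160,140]
E
python3 - <<'E'
from h import *
obs=[("top",(218,235),(.6e-3,0,.109)),("side",(510,298),(.6e-3,0,.109)),
("top",(308,410),(-.101,-.09,.106)),("side",(383,447),(-.101,-.09,.106)),
("top",(105,180),(.003,.078,.243)),("top",(348,238),(.003,-.078,.243)),
("side",(485,60),(.003,.078,.243)),("side",(555,240),(.003,-.078,.243)),
("top",(53,342),(-1,.11,.012)),("top",(400,143),(1,-.11,.012)),
("side",(345,307),(-1,.11,.012)),("side",(412,563),(-1,-.11,.012)),("side",(718,498),(1,-.11,.012))]
def res(p):
    r=[]
    for n,q,X in obs:
        X=np.array(X)
        if abs(X[0])==1: X[0]=p[3]+X[0]*.105
        r.append(proj(n,T(p,X))[0]-unc(n,q))
    return np.array(r)
s=least_squares(lambda p:res(p).ravel(),[.6,0,0,0],loss='soft_l1',x_scale=[.1,.1,.1,.1])
print("stand",s.x.round(4),np.degrees(s.x[2]));print(res(s.x).round(2))
g=[((540,345),(.065,.055)),((682,370),(.065,-.055)),((655,538),(-.065,-.055)),((512,513),(-.065,.055))]
f=lambda p:np.array([proj("top",T(p,[*X,.015]))[0]-unc("top",q) for q,X in g])
t=least_squares(lambda p:f(p).ravel(),[.5,-.2,0]);print("tray",t.x.round(4));print(f(t.x).round(2))
# check tray in side view
print(proj("side",T(t.x,[[a*.065,b*.055,.015] for a in(1,-1) for b in (1,-1)])).round())
for w in ((-.101,-.09,.106),(0,0,.11),(.003,.078,.243)):print(w,T(s.x,w).round(4))
# others on bench via ray (z known)
for nm,q,z in (("newb",(90,517),.036),("socket",(280,551),.04)):
    o=least_squares(lambda p:(proj("top",[p[0],p[1],z])[0]-unc("top",q)),[.4,0]);print(nm,o.x.round(3))
E
```

```text
stand [ 0.6128 -0.0118 -0.221   0.0111] -12.66375223873286
[[ 0.81  0.82]
 [ 0.2   0.77]
 [ 0.9   0.28]
 [ 0.39 -0.33]
 [ 0.31  0.02]
 [-0.49  0.19]
 [ 0.31  0.97]
 [ 0.1   1.16]
 [-1.34  0.01]
 [-0.2  -0.18]
 [-0.49 -1.28]
 [-0.92 -1.52]
 [ 1.02 -1.52]]
tray [ 0.4803 -0.2954 -0.1548]
[[-0.13 -0.51]
 [ 0.25 -0.36]
 [ 0.15  0.47]
 [-0.25  0.39]]
[[294. 299.]
 [310. 339.]
 [246. 313.]
 [259. 355.]]
(-0.101, -0.09, 0.106) [[ 0.4945 -0.0775  0.106 ]]
(0, 0, 0.11) [[ 0.6128 -0.0118  0.11  ]]
(0.003, 0.078, 0.243) [[0.6328 0.0637 0.243 ]]
newb [0.417 0.079]
socket [ 0.395 -0.06 ]
```

```bash
cat >> h.py <<'E'
from station import observe, arm
def rel(pos,R): # from measured pose to target, tool axes: mm, 6deg units
    o=observe();q=o["orientation"];R0=Ro.from_quat([q[1],q[2],q[3],q[0]])
    return (R0.inv().apply(np.array(pos)-o["tcp_pos"])*1e3).round(1),((R0.inv()*R).as_rotvec(degrees=True)/6).round(2)
def red(n,box):
    im=cv2.imread(f"pics/{n}0.png").astype(float);u0,v0,u1,v1=box
    w=np.zeros(im.shape[:2]);w[v0:v1,u0:u1]=np.clip(im[v0:v1,u0:u1,2]-im[v0:v1,u0:u1,:2].max(2)-30,0,None)
    y,x=np.mgrid[:w.shape[0],:w.shape[1]];return np.array([(w*x).sum(),(w*y).sum()])/w.sum()
E
python3 - <<'E'
from h import *
print(arm.tip_extent)
st=red("top",(258,168,274,186)),red("side",(265,196,282,215)); pt=red("top",(274,200,294,220)),red("side",(234,230,256,248))
print(st,pt)
def tri(a,b): return least_squares(lambda X:np.r_[proj("top",X)[0]-a,proj("side",X)[0]-b],[.55,0,.1])
for a in(st,pt):
    s=tri(*a);print(s.x.round(4),s.fun.round(2))
b=[tri(unc("top",p),unc("side",q)) for p,q in(((105,180),(485,60)),((348,238),(555,240)))]
for s in b:print(s.x.round(4),s.fun.round(2))
E
```

```text
0.017
(array([265.16311216, 176.63230648]), array([273.3125    , 206.12033582])) (array([283.3148062 , 211.48914729]), array([244.48419313, 238.72098629]))
[ 0.6159 -0.0088  0.1067] [-0.05  0.12  0.11 -0.02]
[ 0.4947 -0.0745  0.102 ] [-0.12  0.37  0.3  -0.05]
[0.6323 0.0645 0.246 ] [-0.01  0.02  0.02 -0.  ]
[ 0.598  -0.0895  0.2485] [-0.07  0.18  0.15 -0.02]
```

```bash
cat >> h.py <<'E'
YAW=np.radians(-12.7);P0=np.array([.615,-.010,.110])
def Rt(tilt,yaw=YAW): # tilt deg, tool z toward stand +x
    t=np.radians(tilt);z=[np.sin(t),0,-np.cos(t)];y=[0,1,0];x=np.cross(y,z)
    return Ro.from_euler('z',yaw)*Ro.from_matrix(np.c_[x,y,z])
E
python3 -c "
from h import *
print(rel([.494,-.077,.16],Rt(0)),rel([.494,-.077,.24],Rt(0)))"
```

```text
(array([-496.9, -494.8,   88.4]), array([-0.02,  0.  , -0.4 ])) (array([-496.9, -494.9,    8.4]), array([-0.02,  0.  , -0.4 ]))
```

>>> drive_tool(motion=[[-1,-41,-41,0,0,0,0],[-1,-83,-82,0,0,0,0],[-1,-124,-124,0,0,0,-0.1],[-1,-166,-165,0,0,0,-0.1],[-1,-207,-206,0,0,0,-0.2],[-1,-248,-247,0,0,0,-0.2],[-1,-290,-289,0,0,0,-0.3],[-1,-331,-330,0,0,0,-0.3],[-1,-373,-371,0,0,0,-0.4],[-1,-414,-412,0,0,0,-0.4],[-1,-455,-454,4,0,0,-0.4],[-1,-497,-495,8,0,0,-0.4]])

```text
clock: 1.6
tcp_pos: [0.4947, -0.0777, 0.2401]
orientation: [0.0, 0.11, 0.994, 0.0]
force: [0.2, 0.6, 0.9]
width: -0.0001
grip_force: 0.0
```

>>> drive_tool(motion=[[-1,0,0,40,0,0,0],[-1,0,0,80,0,0,0],[-1,0,0,80,0,0,0],[-1,0,0,80,0,0,0]])

```text
clock: 2.1
tcp_pos: [0.495, -0.0765, 0.1614]
orientation: [0.001, 0.111, 0.994, -0.0]
force: [0.2, 1.0, 0.0]
width: -0.0002
grip_force: 0.0
```

```bash
python3 -c "
from h import *
print(rel([.494,-.077,.125],Rt(0)),observe())
a=optics.camera('side')[185:285,200:340,::-1];b=optics.camera('top')[150:250,222:362,::-1]
cv2.imwrite('pics/c1.png',cv2.resize(np.vstack([a,b]),None,fx=3,fy=3,interpolation=2))"
```

```text
(array([ 0.9, -0.7, 36.4]), array([0.  , 0.02, 0.  ])) {'clock': 2.1, 'qpos': array([-0.42015094,  0.32205879,  0.67624327,  1.79738346, -0.22447601,
        1.09822446,  1.68303456]), 'qd': array([-0.00458284, -0.01810907,  0.00606614, -0.02301338, -0.00206191,
       -0.00510799,  0.00213453]), 'tau': array([-2.50988887e-03, -2.98115999e+01,  4.42498550e+00, -1.98856562e+01,
        9.21942905e-03,  7.45107327e-02, -9.95849878e-04]), 'tcp_pos': array([ 0.49495706, -0.076526  ,  0.16143927]), 'orientation': array([ 8.63842498e-04,  1.10500760e-01,  9.93875663e-01, -5.26580956e-05]), 'force': array([0.17937316, 0.96179756, 0.0333264 ]), 'torque': array([-0.00692511, -0.0336057 ,  0.03107498]), 'grip_force': 0.0, 'width': -0.00020738252316057317}
```

View pics/c1.png

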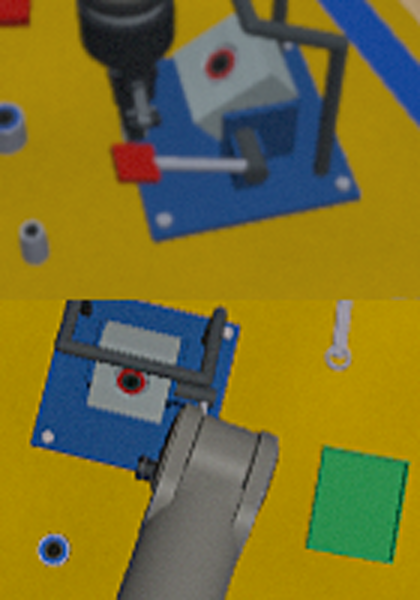

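>>> drive_tool(motion=[[-1,1,0,20,0,0,0],[-1,1,0,35,0,0,0],[-1,2,0,45,0,0,0],[-1,3,0,55,0,0,0],[-1,5,0,63,0,0,0],[-1,6,0,71,0,0,0],[-1,7,0,77,0,0,0],[-1,8,0,82,0,0,0],[-1,8,0,82,0,0,0]])

```text
clock: 3.32
tcp_pos: [0.4878, -0.0747, 0.0794]
orientation: [0.002, 0.111, 0.994, 0.0]
force: [0.5, 1.2, 3.3]
width: -0.0003
grip_force: 1.8
```

>>> drive_tool(motion=[[-1,0,0,2,0,0,0],[-1,0,0,4,0,0,0],[-1,0,0,5,0,0,0],[-1,0,0,5,0,0,0]])

```text
clock: 3.82
tcp_pos: [0.4878, -0.0748, 0.0747]
orientation: [0.001, 0.111, 0.994, 0.0]
force: [-2.0, 0.5, 7.0]
width: 0.0002
grip_force: 3.4
```

>>> drive_tool(motion=[[-1,0,0,2,0,0,0],[-1,0,0,4,0,0,0],[-1,0,0,6,0,0,0],[-1,0,0,6,0,0,0]])

```text
clock: 4.32
tcp_pos: [0.4879, -0.0748, 0.0732]
orientation: [0.001, 0.111, 0.994, 0.002]
force: [-13.0, 3.1, 41.6]
width: -0.0005
grip_force: 21.2
```

>>> drive_tool(motion=[[-1,0,0,-40,0,0,0],[0,0,0,-90,0,0,0],[1,0,0,-130,0,0,0],[1,0,0,-150,0,0,0],[1,0,0,-150,0,0,0]])

```text
clock: 4.95
tcp_pos: [0.4876, -0.075, 0.2189]
orientation: [0.002, 0.111, 0.994, 0.0]
force: [0.1, 1.0, -0.5]
width: 0.0718
grip_force: 0.0
```

```bash
python3 -c "
from h import *
d=Ro.from_euler('z',YAW).apply([-.5736,0,.8192])
print(P0+.13*d,rel(P0+.13*d,Rt(35)),observe()['tcp_pos'],observe()['force'])
for n in('side','top'):cv2.imwrite(f'pics/{n}2.png',optics.camera(n)[:,:,::-1])
a=cv2.imread('pics/side2.png')[185:285,200:340];b=cv2.imread('pics/top2.png')[130:230,222:362]
cv2.imwrite('pics/c2.png',cv2.resize(np.vstack([a,b]),None,fx=3,fy=3,interpolation=2))"
```

```text
[0.54225634 0.00639349 0.216496  ] (array([-35.4,  91.4,   2.6]), array([ 0.01, -5.79, -0.  ])) [ 0.48762585 -0.07495605  0.21888242] [ 0.07805093  0.97368768 -0.51055228]
```

View pics/c2.png

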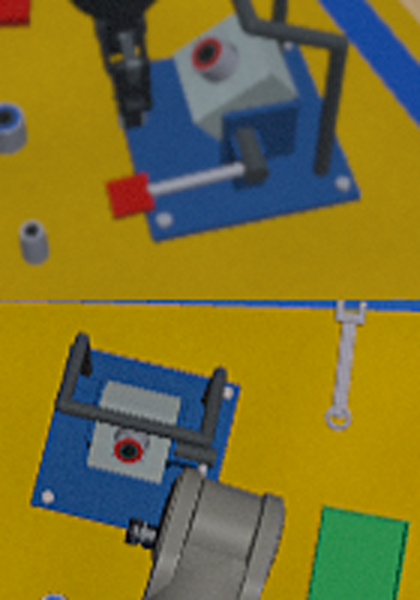

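```bash
sed -i 's/pics\/{n}0.png/pics\/{n}{k}.png/; s/def red(n,box)/def red(n,box,k=0)/' h.py; python3 -c "
from h import *
a=red('top',(257,171,273,189),2);b=red('side',(260,192,277,213),2)
s=least_squares(lambda X:np.r_[proj('top',X)[0]-a,proj('side',X)[0]-b],[.6,0,.12]);print(a,b,s.x,s.fun)
d=Ro.from_euler('z',YAW).apply([-.5736,0,.8192]);print(P0+.023*d)"
```

```text
[264.21088165 179.7954726 ] [268.12789017 202.07442197] [ 0.60131565 -0.00522248  0.12818885] [-0.14036385  0.35887882  0.31517105 -0.04936817]
[ 0.60212997 -0.00709961  0.1288416 ]
```

>>> drive_tool(motion=[[1,-9,23,0,0,-1.4,0],[1,-18,46,0,0,-2.9,0],[1,-27,69,1,0,-4.3,0],[1,-35,91,2,0,-5.8,0],[1,-35,91,2,0,-5.8,0],[1,-35,91,2,0,-5.8,0]])

```text
clock: 5.8
tcp_pos: [0.5386, 0.0071, 0.2129]
orientation: [0.295, 0.104, 0.949, -0.034]
force: [-0.6, -1.1, 0.2]
width: 0.0859
grip_force: 0.0
```

```bash
sed -i 's/P0=np.array.*/P0=np.array([.6145,-.009,.110]);D=Ro.from_euler("z",YAW).apply([-.5736,0,.8192])/' h.py; python3 -c "
from h import *
for k in(.06,.02):print(rel(P0+k*D,Rt(35)))
print(observe()['qpos'])"
```

```text
(array([-5.1,  1. , 68.8]), array([-0.01, -0.07,  0.03]))
(array([ -5.4,   1. , 108.8]), array([-0.01, -0.07,  0.03]))
[-0.76947966 -0.03006546  0.57067185  2.16032606  0.53355139  0.50411087
  0.75265243]
```

>>> drive_tool(motion=[[1,-3,1,30,0,-0.1,0],[1,-5,1,60,0,-0.1,0],[1,-5,1,68,0,-0.1,0],[1,-5,1,68,0,-0.1,0],[1,-5,1,68,0,-0.1,0]])

```text
clock: 6.42
tcp_pos: [0.5827, -0.0021, 0.1631]
orientation: [0.303, 0.106, 0.947, -0.033]
force: [-0.4, -0.7, 0.3]
width: 0.0853
grip_force: 0.0
```

```bash
python3 -c "
from h import *
for k in(.06,.02):print(rel(P0+k*D,Rt(35)))
o=observe();print(o['qpos'],o['qd'],o['force'],o['tcp_pos'])
a=optics.camera('side')[165:285,180:340,::-1];b=optics.camera('top')[130:230,192:352,::-1]
cv2.imwrite('pics/c3.png',cv2.resize(np.vstack([a,b]),None,fx=2.7,fy=2.7,interpolation=2))"
```

```text
(array([3.8, 0.3, 2.1]), array([ 0.  ,  0.07, -0.01]))
(array([ 4.1,  0.2, 42.1]), array([ 0.  ,  0.07, -0.01]))
[-0.68952684  0.15905384  0.5945974   2.14687916  0.3869892   0.29687385
  0.88277875] [-0.00492026 -0.01117307 -0.00071796 -0.0007348  -0.00238029 -0.00182483
  0.00102635] [-0.44394281 -0.66697089  0.25570685] [ 0.58273727 -0.00211403  0.16305102]
```

View pics/c3.png

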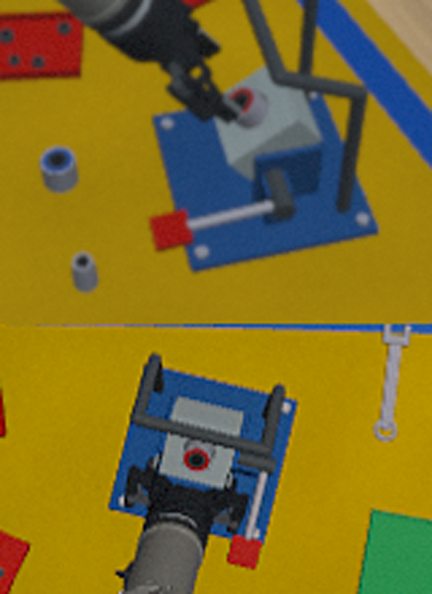

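>>> drive_tool(motion=[[1,2,0,7,0,0.07,0],[1,4,0,14,0,0.07,0],[1,4,0,21,0,0.07,0],[1,4,0,21,0,0.07,0],[1,4,0,21,0,0.07,0]])

```text
clock: 7.15
tcp_pos: [0.5913, -0.0042, 0.1428]
orientation: [0.299, 0.106, 0.948, -0.033]
force: [0.7, 0.3, -0.0]
width: 0.0853
grip_force: 0.0
```

```bash
python3 -c "
from h import *
for k in(.02,):print(rel(P0+k*D,Rt(35)))
o=observe();print(o['qpos'],o['force'],o['tcp_pos'])"
```

```text
(array([-0.6,  0.4, 20.4]), array([-0., -0., -0.]))
[-0.63214241  0.21536875  0.55625706  2.14182437  0.33260576  0.24936215
  0.92975335] [ 0.73665689  0.28136094 -0.02121576] [ 0.59133562 -0.0042141   0.14277647]
```

```bash
python3 -c "
from h import *
for k in(.03,.021,.02):print(rel(P0+k*D,Rt(31)))"
```

```text
(array([-0.6,  0.4, 10.4]), array([-0.  ,  0.66, -0.  ]))
(array([-0.6,  0.4, 19.4]), array([-0.  ,  0.66, -0.  ]))
(array([-0.6,  0.4, 20.4]), array([-0.  ,  0.66, -0.  ]))
```

>>> drive_tool(motion=[[1,0,0,3,0,0.3,0],[1,0,0,7,0,0.67,0],[1,-0.5,0,11,0,0.67,0],[1,-0.5,0,15,0,0.67,0],[1,-0.5,0,18.5,0,0.67,0],[1,-0.5,0,18.5,0,0.67,0]])

```text
clock: 7.9
tcp_pos: [0.6016, -0.0064, 0.1274]
orientation: [0.265, 0.107, 0.958, -0.03]
force: [0.3, -0.2, -0.0]
width: 0.0854
grip_force: 0.0
```

```bash
python3 -c "
from h import *
for k in(.02,):print(rel(P0+k*D,Rt(31)))
o=observe();print(o['qpos'],o['force'],o['tcp_pos'])"
```

```text
(array([-0.9,  0.3,  1.7]), array([-0.01, -0.02,  0.  ]))
[-0.47210313  0.26590098  0.41480985  2.0681311   0.18167363  0.31904362
  1.09320535] [ 0.26079868 -0.20567248 -0.00539996] [ 0.60160827 -0.00641361  0.1273736 ]
```

>>> drive_tool(motion=[[1,-0.5,0,1.5,0,0,0],[0.3,-0.5,0,1.5,0,0,0],[0,-0.5,0,1.5,0,0,0],[-0.3,-0.5,0,1.5,0,0,0],[-1,-0.5,0,1.5,0,0,0],[-1,-0.5,0,1.5,0,0,0],[-1,-0.5,0,1.5,0,0,0]], grip_force=50)

```text
clock: 8.78
tcp_pos: [0.6032, -0.0068, 0.1272]
orientation: [0.265, 0.107, 0.958, -0.029]
force: [-4.8, 0.2, 5.3]
width: 0.0383
grip_force: 49.7
```

```bash
python3 -c "
from h import *
for k in(.04,.08):print(rel(P0+k*D,Rt(31)))
R=Rt(31);print('axis in tool',R.inv().apply(D))
o=observe();print(o['qpos'],o['force'],o['torque'],o['width'],o['grip_force'])"
```

```text
(array([  1.8,   0.3, -19.2]), array([-0.  , -0.01, -0.  ]))
(array([  4.6,   0.3, -59.1]), array([-0.  , -0.01, -0.  ]))
axis in tool [ 6.97519727e-02 -2.06424189e-17 -9.97617293e-01]
[-0.4678844   0.26854664  0.41209906  2.06544763  0.17876445  0.31751231
  1.09631821] [-4.75942414  0.15833812  5.34979866] [0.05279841 0.74264119 0.01070433] 0.03831402601237927 49.69594180583954
```

>>> drive_tool(motion=[[-1,0.3,0,-4,0,0,0],[-1,0.6,0,-8,0,0,0],[-1,0.9,0,-13,0,0,0],[-1,1.4,0,-20,0,0,0],[-1,2.1,0,-30,0,0,0],[-1,2.8,0,-40,0,0,0],[-1,3.5,0,-50,0,0,0],[-1,4.2,0,-60,0,0,0],[-1,4.2,0,-60,0,0,0]])

```text
clock: 9.9
tcp_pos: [0.5698, 0.0013, 0.1774]
orientation: [0.266, 0.106, 0.958, -0.029]
force: [0.6, -0.6, -2.9]
width: 0.0383
grip_force: 50.4
```

```bash
python3 -c "
from h import *
o=observe();print(o['qpos'],o['force'],o['width'],o['grip_force'],o['tcp_pos'])
TR=[.4803,-.2954]
print(rel(P0+.16*D,Rt(-4)),rel([.48,-.1,.22],Rt(-4)),rel([*TR,.16],Rt(-4,-.1548)))
for n in('side','top'):cv2.imwrite(f'pics/{n}4.png',optics.camera(n)[:,:,::-1])
a=cv2.imread('pics/side4.png')[150:270,180:340];b=cv2.imread('pics/top4.png')[130:230,192:352]
cv2.imwrite('pics/c4.png',cv2.resize(np.vstack([a,b]),None,fx=2.7,fy=2.7,interpolation=2))"
```

```text
[-0.57008644  0.12081041  0.4630204   2.08786612  0.28205116  0.44703535
  1.00135873] [ 0.60772278 -0.56012205 -2.86796533] 0.038335286487500904 50.412402749061584 [0.56978096 0.00127243 0.17737353]
(array([  6.5,  -0.1, -78.2]), array([0.01, 5.84, 0.  ])) (array([  34. , -118.4,  -70.4]), array([0.01, 5.84, 0.  ])) (array([  27.8, -309.1,    3.1]), array([-0.14,  5.84, -0.63]))
```

View pics/c4.png

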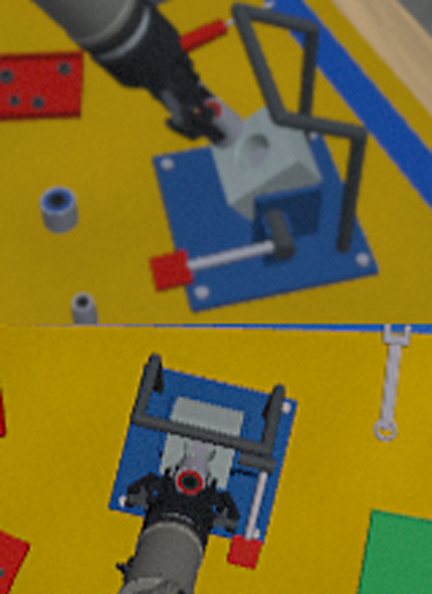

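>>> drive_tool(motion=[[-1,4,-8,-20,0,0,0],[-1,12,-35,-36,0,0.4,0],[-1,20,-63,-50,0,1,0],[-1,27,-91,-62,0,1.8,0],[-1,34,-118,-70,0,2.7,0],[-1,34,-118,-70,0,3.6,0],[-1,34,-118,-70,0,4.5,0],[-1,34,-118,-70,0,5.3,0],[-1,34,-118,-70,0,5.84,0],[-1,34,-118,-70,0,5.84,0]])

```text
clock: 11.25
tcp_pos: [0.4812, -0.1005, 0.218]
orientation: [-0.035, 0.111, 0.993, 0.003]
force: [-0.2, 0.0, -2.7]
width: 0.0385
grip_force: 50.8
```

```bash
python3 -c "
from h import *
o=observe();print(o['qpos'],o['force'],o['width'],o['tcp_pos'])
TR=[.4803,-.2954]
print(rel([*TR,.16],Rt(-4,-.1548)),rel([*TR,.16],Rt(-4)))"
```

```text
[-0.32631391  0.29338009  0.63026705  1.67308693 -0.17065251  1.30430971
  1.6893794 ] [-0.23405702  0.02074907 -2.73009404] 0.03852802963392498 [ 0.48117916 -0.1004571   0.21798662]
(array([ -46.1, -190.2,   55.2]), array([ 0.03, -0.01, -0.64])) (array([ -46.1, -190.2,   55.2]), array([-0.02, -0.01, -0.  ]))
```

>>> drive_tool(motion=[[-1,-8,-30,4,0,0,0],[-1,-18,-70,14,0,0,0],[-1,-28,-110,28,0,0,0],[-1,-37,-150,42,0,0,0],[-1,-44,-178,52,0,0,0],[-1,-46,-190,55,0,0,0],[-1,-46,-190,55,0,0,0],[-1,-46,-190,55,0,0,0]])

```text
clock: 12.25
tcp_pos: [0.4802, -0.2926, 0.161]
orientation: [-0.035, 0.109, 0.993, 0.005]
force: [0.0, 0.5, -2.3]
width: 0.0383
grip_force: 50.9
```

```bash
python3 -c "
from h import *
o=observe();print(o['qpos'],o['force'],o['width'],o['tcp_pos'])
TR=[.4803,-.2954]
print(rel([*TR,.06],Rt(-4)),rel([*TR,.04],Rt(-4)))
for n in('side','top'):cv2.imwrite(f'pics/{n}5.png',optics.camera(n)[:,:,::-1])
a=cv2.imread('pics/side5.png')[230:380,220:340]
cv2.imwrite('pics/c5.png',cv2.resize(a,None,fx=4,fy=4,interpolation=2))"
```

```text
[ 0.04944127  0.50416608  0.66131322  1.56291226 -0.28826017  1.24794256
  2.11176565] [ 0.04095314  0.52555807 -2.29145266] 0.0383291858090282 [ 0.48015208 -0.29262171  0.16104894]
(array([ -7.8,  -2.8, 100.7]), array([ 0.01, -0.  ,  0.02])) (array([ -9.2,  -2.9, 120.7]), array([ 0.01, -0.  ,  0.02]))
```

View pics/c5.png

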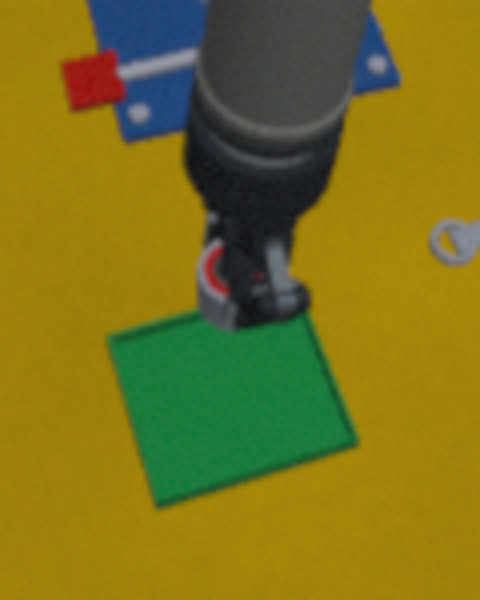

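>>> drive_tool(motion=[[-1,-2,-1,25,0,0,0],[-1,-4,-3,55,0,0,0],[-1,-6,-3,85,0,0,0],[-1,-8,-3,105,0,0,0],[-1,-9,-3,115,0,0,0],[-1,-9,-3,115,0,0,0],[-1,-9,-3,115,0,0,0]])

```text
clock: 13.22
tcp_pos: [0.4802, -0.298, 0.0464]
orientation: [-0.034, 0.11, 0.993, 0.004]
force: [0.6, -0.6, -3.5]
width: 0.0382
grip_force: 50.9
```

>>> drive_tool(motion=[[-1,-0.3,0,4,0,0,0],[-1,-0.5,0,7,0,0,0],[-1,-0.5,0,7,0,0,0],[-1,-0.5,0,7,0,0,0]])

```text
clock: 13.72
tcp_pos: [0.4793, -0.2977, 0.0383]
orientation: [-0.035, 0.111, 0.993, 0.004]
force: [0.5, 1.0, -3.0]
width: 0.0382
grip_force: 50.9
```

>>> drive_tool(motion=[[-1,-0.1,0,1,0,0,0],[-1,-0.1,0,2,0,0,0],[-1,-0.1,0,2,0,0,0],[-1,-0.1,0,2,0,0,0]])

```text
clock: 14.22
tcp_pos: [0.4796, -0.2978, 0.0377]
orientation: [-0.035, 0.111, 0.993, 0.004]
force: [-0.7, 1.2, 4.8]
width: 0.038
grip_force: 51.7
```

>>> drive_tool(motion=[[-1,-0.1,0,1,0,0,0],[-1,-0.1,0,1,0,0,0],[-1,-0.1,0,1,0,0,0]])

```text
clock: 14.6
tcp_pos: [0.4796, -0.2979, 0.0377]
orientation: [-0.035, 0.111, 0.993, 0.004]
force: [-2.6, 2.3, 11.4]
width: 0.0382
grip_force: 52.2
```

Contact with the tray floor (about 1.5 mm earlier than predicted, within error). Release slowly.

>>> drive_tool(motion=[[-0.05,0,0,-0.5,0,0,0],[0,0,0,-0.5,0,0,0],[0.1,0,0,-0.5,0,0,0],[0.3,0,0,-0.5,0,0,0],[0.6,0,0,-0.5,0,0,0],[0.6,0,0,-0.5,0,0,0],[0.6,0,0,-0.5,0,0,0]], grip_force=20)

```text
clock: 15.48
tcp_pos: [0.4793, -0.2976, 0.0358]
orientation: [-0.035, 0.111, 0.993, 0.004]
force: [-0.2, -0.0, 0.3]
width: 0.0681
grip_force: 0.0
```

>>> drive_tool(motion=[[0.6,0,0,-15,0,0,0],[0.6,2,0,-40,0,0,0],[0.6,4,0,-80,0,0,0],[0.6,40,0,-120,0,0,0],[0.6,90,30,-150,0,0,0],[0.6,120,70,-160,0,0,0],[0.6,120,120,-160,0,0,0],[0.6,120,160,-160,0,0,0],[0.6,120,160,-160,0,0,0],[0.6,120,160,-160,0,0,0]])

```text
clock: 16.73
tcp_pos: [0.4089, -0.1187, 0.2047]
orientation: [-0.035, 0.111, 0.993, 0.004]
force: [0.8, -0.2, 0.3]
width: 0.0682
grip_force: 0.0
```

```bash
python3 -c "
from h import *
print(observe()['tcp_pos'],observe()['force'],observe()['qd'].round(3))
for n in('side','top'):cv2.imwrite(f'pics/{n}6.png',optics.camera(n)[:,:,::-1])
a=cv2.imread('pics/side6.png')[250:370,220:340];b=cv2.imread('pics/top6.png')[150:270,300:420]
cv2.imwrite('pics/c6.png',cv2.resize(np.hstack([a,b]),None,fx=3.3,fy=3.3,interpolation=2))"
```

```text
[ 0.40885172 -0.11870506  0.20466619] [ 0.81297704 -0.17176096  0.25920258] [ 0.021  0.007  0.018  0.001 -0.002 -0.003 -0.001]
```

View pics/c6.png

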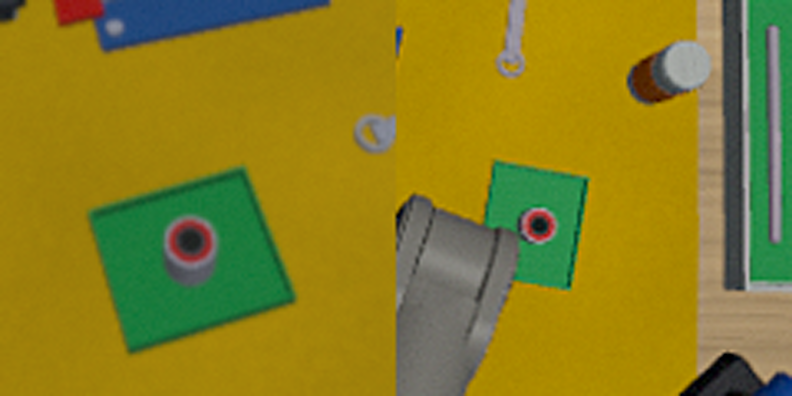

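The bearing stands upright, red end up, near the centre of the green tray. The gripper is clear of everything, so I'm handing in.

```bash
python3 -c "
from station import arm
print(arm.close_job())"
```

```text
the job is handed in; nothing more can be done
None
```

I pressed the lever to its stop, drew the worn bearing out, and set it upright, red end up, near the centre of the green tray; the job is handed in at about 17 s, with no verdict returned.

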